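# Sort carrier plates off the sloping viewing stand

### The arm

A 6-joint arm with a two-finger parallel gripper is mounted at the origin on the work surface. World frame = base frame: x ahead of the robot, y to its left, z up, the work surface at z = 0. Lengths are in m, angles in rad, forces in N, time in s.
With the tool pointing down it reaches from about 0.375 to 0.9 m from the base axis. Payload 3.1 kg.
Tool frame: the origin (TCP) lies on the centre line of the jaws, within the pads' length; the fingertips stand 17 mm ahead of it and the grasp point (between the pads) lies 2 mm behind it; z points along the fingers, y is the line along which they close (so a half turn about z gives the same grasp; the last joint's range is limited). The gripper opens to 87 mm and grips with 3 to 60 N. Pads are 19 mm wide; open, the fingers measure 117 mm over their backs; the gripper's body (75 mm by 190 mm) begins 51 mm behind the grasp point.
Start: joints at [-1.431, 0.527, 1.433, -0, 1.181, -0.178], TCP at [0.196, -0.593, 0.24] pointing down, gripper open.
Joint ranges: [-3.08, 3.08], [-0.75, 2.2], [0.22, 2.44], [-1.43, 4.57], [0, 2.65], [-2.85, 2.85]. Speed limits (rad/s): [2.79, 2.79, 3.14, 3.14, 3.14, 3.14].

### API

Orientations are given as a unit quaternion [x, y, z, w].
In Python, from workcell import * gives the robot as it stands.
- The arm moves only by the tool step_arm, never from a script. Its argument "rows" is a list of rows, each an object with "rot": the turn, a rotation vector about the tool's x, y, z in units of 8 degrees (1.0 is 8 degrees), a list of three; "offset": the shift along the tool's x, y, z in units of 40 mm (1.0 is 40 mm), a list of three; "hand": the opening, from -1 (shut) to 1 (fully open). In form: [{"rot": [wx, wy, wz], "offset": [tx, ty, tz], "hand": hand}, ...]. A call has 1 to 20 rows; each row shifts and turns the commanded pose from where the row before left it, along the tool's axes as they then stand; what a row does not reach is not made up. A row lasts 1/10 s, in which the tool goes at most 50 mm and 8.59 degrees, less where a joint would pass 70% of its speed; a pose out of reach is approached as far as the arm can. A call with a number of a shift or a turn outside -1 to 1 is refused whole. A call with a gripper value outside its range is refused whole. The fingers move at their own pace and stop on an object; "newtons" is the grip in N (left out, the last holds). Time passes only in rows, so rows that do not move let the fingers close. It gives the time, the measured TCP pose, the force, the opening and the grip force at its end, in the units of the state.
- state(): the state, without advancing time (a new reading comes with each control period).
- capture(name): name is "side" or "top"; returns a dict with "color" (400x640x3 uint8, blue, green, red), "range_z" (400x640 float32, m along the optical axis (not along the pixel's ray), 0 where there is no reading), "mtx" (3x3 intrinsics, pixels), "rvec" (rotation vector, rad) and "tvec" (3), from world to camera coordinates, as OpenCV has them. Camera axes: x right, y down, z forward; pixel columns grow to the right and rows downward; lengths in m; the calibration is good to about 2 mm. A picture is of the moment at which its call begins.
- job_done(): hands the job in; it is judged then, once.
Trained networks look in a picture, given as the dict that the camera call returned (one of the last four; its "shot" number tells which), for a name from the list of things; names that differ only in an ending like _2 or _b are one class to them, and where a whole thing is asked for, a point or a joint stands for the part that bears it (a point fixed in the world has none). Each returns a list of dicts, best first, with "conf" (0 to 1); they miss things now and then, are a little off and sometimes report something else, mostly with a low value. They report only what shows in the picture. A call takes as long as a camera call.
- outline_of(label, picture): "pixels" (400x640 bool, what is visible of it) and "extent" ([left, top, width, height] in pixels, round what is visible of it).
The state is a dict: "clock": time; "qpos": joint angles; "qvel": joint speeds; "effort": joint torques, N m; "tool_pos": TCP position; "ee_rot": TCP orientation; "wrist_force": force on the tool from outside, world axes, zero at the start; "moment": the same for the moment, N m; "finger_gap": finger opening in m; "finger_force": force on a finger pad.
Only numpy, scipy, OpenCV 4.12 (cv2) and the standard library are available. Lean on these libraries where they do the work, as an engineer would, in place of code of your own. Each camera call takes 0.05 s, during which the arm holds its last target. There are 200 camera calls.

### The job

Clear the two used carrier plates off the sloping viewing stand, one at a time: first lay the red one flat and face up in the red basket, then the blue one in the blue basket, lowering each to the basket's floor before letting go rather than dropping it. Don't shift the plates underneath: the grey reference plate stays where it lies on the stand. Leave the other things on the bench alone.

Things in the scene. Friction and masses are not known exactly. Their poses are not given: they have to be found in the camera images.
- red_plate: red carrier plate, 90 x 60 x 12 mm, white ring target on its face; on top of the stack. Origin: centre of its underside; x along the 90 mm length (up the slope at the start), y across the 60 mm width, z out of its upper face
- blue_plate: blue carrier plate, 90 x 60 x 12 mm, six white spots on its face; second in the stack, under the red one. Origin: centre of its underside; x along the 90 mm length (up the slope at the start), y across the 60 mm width, z out of its upper face
- grey_plate: grey carrier plate, 90 x 60 x 12 mm, black rectangle on its face; at the bottom of the stack, on the stand's deck. Origin: centre of its underside; x along the 90 mm length (up the slope at the start), y across the 60 mm width, z out of its upper face
- stand: white viewing stand fixed to the bench, foot 140 x 130 mm. Its deck slopes 25 degrees, rising along the stand's +x. A 36 mm wide ledge at the low end stops the plates and reaches 4 mm above the stack's face; their long sides are free. Origin: bench level under the deck's centre, z up; the centre of the stack's top face is 15 mm towards -x and 69 mm above it
- stand_lamp (a point): centre of the underside of the stand's lamp bar (16 x 150 along y x 18 mm), axes as the stand's; a 10 mm rod behind the deck carries it. It hangs 100 mm above the stack's face, 32 mm towards the stand's +x from its centre: in the way of a tool held upright over the stack, not of one square to the plates
- red_basket: red open basket fixed to the bench, outside 150 (x) x 190 (y) x 45 mm high, walls 4 mm. Origin: centre of its underside, z up
- red_basket_in (a point): centre of the red basket's inner floor, axes as the basket's
- blue_basket: blue open basket fixed to the bench, outside 150 (x) x 190 (y) x 45 mm high, walls 4 mm. Origin: centre of its underside, z up
- blue_basket_in (a point): centre of the blue basket's inner floor, axes as the basket's
- blue_cap_bottle: clear bottle, blue cap, 56 mm diameter, 120 mm tall, behind the work area. Leave alone. Origin: centre of its underside
- yellow_cap_bottle: clear bottle, yellow cap, 56 mm diameter, 120 mm tall, behind the work area. Leave alone. Origin: centre of its underside
- beaker: glass beaker, 70 mm across, 85 mm tall. Leave alone. Origin: centre of its underside
- amber_jar: amber jar, 60 mm across, 70 mm tall. Leave alone. Origin: centre of its underside
- petri_dish: closed Petri dish, 60 mm across, 15 mm tall, on the robot's side. Leave alone. Origin: centre of its underside
- spatula: steel double-ended lab spatula, 120 mm long, 5 mm thick, lying flat, on the robot's side. Leave alone. Origin: centre of its underside
- wipes_box: cardboard wipes box, 120 x 170 x 80 mm, at the left. Leave alone. Origin: centre of its underside

How it is judged:
By the outcome, as a careful person would: the job done as asked, in the order asked, and still so for the second after the job is handed in, with the robot touching nothing.
It also fails if it takes over 70 s, if anything falls off the work surface, if the arm or the gripper's body presses on something with over 40 N, if the wrist force passes 120 N, or if a joint passes its speed limit or range.

## Working session

There is one attempt and no reset: what is moved stays moved. The work goes in short steps, Python scripts to look and compute and a tool call to move; the robot and the scene stay as the last step left them, time stands still between calls to the robot, and variables do not carry over. Pictures are saved under pics/ and viewed, at most 10 in all, crops included, and the job is handed in when it is done.

Besides the shell and the picture viewer there is one more tool, called after "Call:" by a JSON object that holds its "name" and its "arguments", one argument or row to a line. step_arm: Moves the arm, as the interface text tells. Its arguments: {"type":"object","properties":{"rows":{"type":"array","items":{"type":"object","properties":{"rot":{"type":"array","items":{"type":"number"}},"offset":{"type":"array","items":{"type":"number"}},"hand":{"type":"number"}}}},"newtons":{"type":"number"}},"required":["rows"]}

```bash
mkdir -p pics; cat > h.py <<'E'
from workcell import *
import numpy as np, cv2
from scipy.spatial.transform import Rotation as R
def cloud(c):
    Rm=cv2.Rodrigues(np.array(c["rvec"],float))[0]; t=np.array(c["tvec"],float).ravel(); K=np.array(c["mtx"])
    z=c["range_z"]; v,u=np.mgrid[0:z.shape[0],0:z.shape[1]]
    P=np.stack([(u-K[0,2])/K[0,0]*z,(v-K[1,2])/K[1,1]*z,z],-1)
    return (P-t)@Rm
def save(c,n): cv2.imwrite("pics/"+n,c["color"])
E
python3 - <<'E'
from h import *
print(state())
for cam in ["top","side"]:
    c=capture(cam); save(c,cam+"0.png"); W=cloud(c)
    print(cam,"campos",-cv2.Rodrigues(np.array(c["rvec"],float))[0].T@np.array(c["tvec"]).ravel(),c["range_z"].shape)
    for n in ["red_plate","blue_plate","grey_plate","stand","red_basket","blue_basket","petri_dish","spatula","beaker","amber_jar","wipes_box","blue_cap_bottle","yellow_cap_bottle"]:
        o=outline_of(n,c)
        if not o: print(n,None);continue
        o=o[0]; m=o["pixels"]&(c["range_z"]>0); p=W[m]
        if len(p)<5: print(n,"few",len(p));continue
        print(n,round(o["conf"],2),o["extent"],len(p),"med",np.median(p,0).round(3),"lo",np.percentile(p,2,axis=0).round(3),"hi",np.percentile(p,98,axis=0).round(3))
        if n=="red_plate":
            q=p; ctr=np.median(q,0); 
            for _ in range(3):
                u,s,vt=np.linalg.svd(q-q.mean(0),full_matrices=False); nn=vt[2]*np.sign(vt[2][2]); d=(p-q.mean(0))@nn; q=p[np.abs(d)<.003]
            print("  plane n",nn.round(4),"c",q.mean(0).round(4),"tilt",np.degrees(np.arccos(nn[2])),"az",np.degrees(np.arctan2(nn[1],nn[0])),len(q))
            h=np.array([nn[0],nn[1]]);h=-h/np.linalg.norm(h); x=np.array([h[0],h[1],0]);x-=nn*(x@nn);x/=np.linalg.norm(x);y=np.cross(nn,x)
            e=np.c_[q@x,q@y]; r=cv2.minAreaRect(e.astype(np.float32)); print("  rect",r, "centre",(x*r[0][0]+y*r[0][1]+nn*(q.mean(0)@nn)).round(4))
E
```

```text
{'clock': 0.0, 'qpos': array([-1.43051684e+00,  5.28470482e-01,  1.43389119e+00, -8.65447729e-06,
        1.18136370e+00, -1.78493970e-01]), 'qvel': array([-0.0004705 , -0.00069163,  0.00162922, -0.00116339, -0.00161096,
       -0.00234792]), 'effort': array([ 8.98497728e-04, -4.40037811e+01, -1.76589292e+01,  6.34015328e-02,
        5.84775140e-02, -1.65675478e-04]), 'tool_pos': array([ 0.19580859, -0.59281609,  0.23857246]), 'ee_rot': array([ 9.87323980e-01,  1.58714275e-01,  1.63732593e-05, -1.06624455e-03]), 'wrist_force': array([-0.69727058, -0.36007194, -0.94118334]), 'moment': array([0.048818  , 0.00233187, 0.00173202]), 'finger_force': 0.0, 'finger_gap': 0.08690322998481381}
top campos [0.37824288 0.15437465 1.65297262] (400, 640)
red_plate 0.67 [173.2, 195.2, 58.1, 36.1] 1736 med [0.502 0.596 0.079] lo [0.442 0.518 0.012] hi [0.56  0.687 0.086]
  plane n [-0.004  -0.0652  0.9979] c [0.5035 0.6205 0.0779] tilt 3.7480267484827547 az -93.50490762013017 649
  rect ((0.6381946802139282, -0.4651384949684143), (0.12002461403608322, 0.1708529144525528), 87.55411529541016) centre [0.
[... 2275 characters left out ...]
0.371 0.146 0.014] lo [0.345 0.123 0.003] hi [0.395 0.176 0.018]
spatula 0.51 [235.9, 295.2, 46.2, 9.0] 153 med [ 0.352 -0.13   0.004] lo [ 0.307 -0.136 -0.003] hi [ 0.42  -0.122  0.008]
beaker 0.79 [365.7, 159.1, 22.5, 31.3] 557 med [0.735 0.309 0.055] lo [ 0.705  0.29  -0.002] hi [0.767 0.413 0.085]
amber_jar 0.65 [387.9, 347.6, 32.3, 35.2] 790 med [ 0.72  -0.333  0.067] lo [ 0.696 -0.352  0.001] hi [ 0.761 -0.299  0.072]
wipes_box None
blue_cap_bottle 0.75 [374.1, 191.5, 20.3, 31.0] 523 med [0.736 0.144 0.068] lo [ 0.713  0.133 -0.   ] hi [0.765 0.227 0.12 ]
yellow_cap_bottle 0.73 [378.2, 282.2, 29.7, 35.5] 697 med [ 0.71  -0.18   0.074] lo [ 0.689 -0.193 -0.   ] hi [ 0.74  -0.151  0.121]
```

View pics/top0.png

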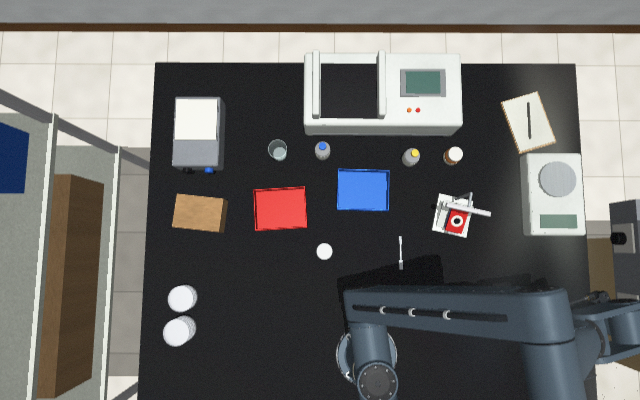

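View pics/side0.png

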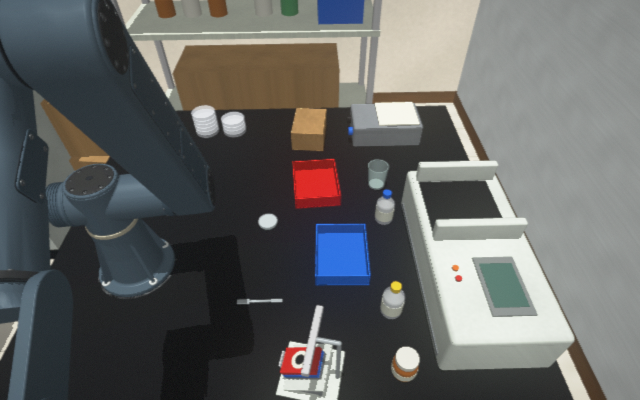

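The pictures show the stand at top (455,215), with the lamp bar at (465,207). The red basket is at top (281,208) and the blue basket at (363,190). In the side view the red plate is at (300,361), and the blue and grey edges show beneath it. The network's "red_plate" in the top view is really the wipes box, so I'll discard that one.

```bash
cat >> h.py <<'E'
def go(p,Rt,lab=""):
    s=state(); R0=R.from_quat(s["ee_rot"]); Rt=R.from_matrix(Rt) if not isinstance(Rt,R) else Rt
    rv=np.degrees((R0.inv()*Rt).as_rotvec())/8; d=np.array(p)-s["tool_pos"]
    print(lab,"rot units",rv.round(3),"| offset(now axes)",(R0.inv().apply(d)/.04).round(3),"| offset(target axes)",(Rt.inv().apply(d)/.04).round(3),"t",round(s["clock"],2))
E
python3 - <<'E'
from h import *
for cam in ["top","side"]:
    c=capture(cam); W=cloud(c); ok=c["range_z"]>0
    for n in ["red_basket","blue_basket"]:
        m=cv2.dilate(outline_of(n,c)[0]["pixels"].astype(np.uint8),np.ones((5,5)))>0
        p=W[m&ok]; q=p[(p[:,2]>.03)&(p[:,2]<.055)]; print(cam,n,len(q),cv2.minAreaRect(q[:,:2].astype(np.float32)),"rim z",np.percentile(q[:,2],80).round(4),"floor",np.median(p[p[:,2]<.02][:,2]).round(4))
    b=c["color"].astype(int); near=(np.abs(W[...,0]-.49)<.12)&(np.abs(W[...,1]+.32)<.12)&ok
    lamp=W[near&(W[...,2]>.15)]; print("lamp",len(lamp),cv2.minAreaRect(lamp[:,:2].astype(np.float32)),np.percentile(lamp[:,2],[5,50,95]).round(4))
    dk=W[near&(W[...,2]<.1)&(W[...,2]>.015)]
    red=near&(b[...,2]>120)&(b[...,1]<80)&(b[...,0]<80)&(W[...,2]<.12)
    white=None; p=W[red]; print("red px",len(p),p.mean(0).round(4))
    # plate rectangle: project pixel hull onto plane tilt 25, az free
    u,s,vt=np.linalg.svd(p-p.mean(0),full_matrices=False); nn=vt[2]*np.sign(vt[2][2]); print(" n",nn.round(3))
    az=np.radians(-12.35);x=np.array([np.cos(az)*np.cos(np.radians(25)),np.sin(az)*np.cos(np.radians(25)),np.sin(np.radians(25))]);y=np.array([-np.sin(az),np.cos(az),0]);n=np.cross(x,y)
    k=np.median(p@n); g=p[np.abs(p@n-k)<.004]; e=np.c_[g@x,g@y]; r=cv2.minAreaRect(e.astype(np.float32)); print(" rect",r,"centre",(x*r[0][0]+y*r[0][1]+n*k).round(4), "x rng",np.ptp(e[:,0]),"y",np.ptp(e[:,1]))
    im=cv2.resize(c["color"][300:400,230:390] if cam=="side" else c["color"][180:250,410:510],None,fx=5,fy=5,interpolation=cv2.INTER_CUBIC); cv2.imwrite(f"pics/z_{cam}.png",im)
Rt=np.c_[x,-y,-n]; C=np.array([.4805,-.3203,.0685]); print(Rt.round(4), n.round(4))
go(C+n*.16,Rt,"pre"); go(C+n*.008,Rt,"grasp")
E
```

```text
Traceback (most recent call last):
IndexError: list index out of range
```

```bash
python3 - <<'E'
from h import *
for cam in ["top","side"]:
    c=capture(cam); W=cloud(c); ok=c["range_z"]>0
    for n,cx,cy in [("red_basket",.525,.318),("blue_basket",.596,.012)]:
        p=W[ok&(np.abs(W[...,0]-cx)<.1)&(np.abs(W[...,1]-cy)<.115)]; q=p[(p[:,2]>.03)&(p[:,2]<.055)]; print(cam,n,len(q),cv2.minAreaRect(q[:,:2].astype(np.float32)),"rim z",np.percentile(q[:,2],80).round(4))
        f=p[np.hypot(p[:,0]-cx,p[:,1]-cy)<.05]; print("   floor",np.median(f[:,2]).round(4))
    b=c["color"].astype(int); near=(np.abs(W[...,0]-.49)<.12)&(np.abs(W[...,1]+.32)<.12)&ok
    lamp=W[near&(W[...,2]>.15)]; print("lamp",len(lamp),cv2.minAreaRect(lamp[:,:2].astype(np.float32)),np.percentile(lamp[:,2],[5,50,95]).round(4))
    red=near&(b[...,2]>120)&(b[...,1]<80)&(b[...,0]<80)&(W[...,2]<.12)
    p=W[red]; print("red px",len(p),p.mean(0).round(4))
    u,s,vt=np.linalg.svd(p-p.mean(0),full_matrices=False); nn=vt[2]*np.sign(vt[2][2]); print(" n",nn.round(3))
    az=np.radians(-12.35);x=np.array([np.cos(az)*np.cos(np.radians(25)),np.sin(az)*np.cos(np.radians(25)),np.sin(np.radians(25))]);y=np.array([-np.sin(az),np.cos(az),0]);n=np.cross(x,y)
    k=np.median(p@n); g=p[np.abs(p@n-k)<.004]; e=np.c_[g@x,g@y]; r=cv2.minAreaRect(e.astype(np.float32)); print(" rect",r,"centre",(x*r[0][0]+y*r[0][1]+n*k).round(4), "x rng",np.ptp(e[:,0]),"y",np.ptp(e[:,1]))
    im=cv2.resize(c["color"][300:400,230:390] if cam=="side" else c["color"][180:250,410:510],None,fx=5,fy=5,interpolation=cv2.INTER_CUBIC); cv2.imwrite(f"pics/z_{cam}.png",im)
Rt=np.c_[x,-y,-n]; C=np.array([.4805,-.3203,.0685]); print(Rt.round(4), n.round(4))
go(C+n*.16,Rt,"pre"); go(C+n*.008,Rt,"grasp")
E
```

```text
top red_basket 259 ((0.5232342481613159, 0.31703686714172363), (0.15076783299446106, 0.19088923931121826), 3.893080234527588) rim z 0.0467
   floor 0.0034
top blue_basket 255 ((0.5936723947525024, 0.012632332742214203), (0.19048857688903809, 0.15106059610843658), 88.71196746826172) rim z 0.0468
   floor 0.0038
lamp 298 ((0.5339019894599915, -0.32853811979293823), (0.15089666843414307, 0.06504130363464355), 77.43978118896484) [0.1761 0.1868 0.1923]
red px 244 [ 0.4757 -0.317   0.0668]
 n [-0.428  0.065  0.902]
 rect ((0.5112056732177734, -0.20957641303539276), (0.08325299620628357, 0.060613006353378296), 1.0675888061523438) centre [ 0.4759 -0.3187  0.0665] x rng 0.08379328638521044 y 0.060301632117135434
side red_basket 416 ((0.5245734453201294, 0.3154974579811096), (0.15006250143051147, 0.19838739931583405), 3.741752862930298) rim z 0.0437
   floor 0.0028
side blue_basket 584 ((0.5953764319419861, 0.010288909077644348), (0.1928466111421585, 0.15013638138771057), 88.97850036621094) rim z 0.0442
   floor 0.0032
lamp 760 ((0.5369967818260193, -0.3314034342765808), (0.14957474172115326, 0.06809104979038239), 77.59358978271484) [0.1738 0.1861 0.189 ]
red px 452 [ 0.475  -0.3233  0.0654]
 n [-0.412  0.089  0.907]
 rect ((0.5166419744491577, -0.21087250113487244), (0.0911126509308815, 0.05977264419198036), 0.28806763887405396) centre [ 0.4807 -0.3211  0.0681] x rng 0.09105132507641572 y 0.059846062106639064
[[ 0.8853 -0.2139  0.4128]
 [-0.1938 -0.9769 -0.0904]
 [ 0.4226 -0.     -0.9063]] [-0.4128  0.0904  0.9063]
pre rot units [-0.835  3.05   3.766] | offset(now axes) [ 7.442 -5.116  0.651] | offset(target axes) [ 3.168 -8.193  2.195] t 1.6
grasp rot units [-0.835  3.05   3.766] | offset(now axes) [ 8.824 -4.298  4.095] | offset(target axes) [ 3.168 -8.193  5.995] t 1.6
```

View pics/z_side.png

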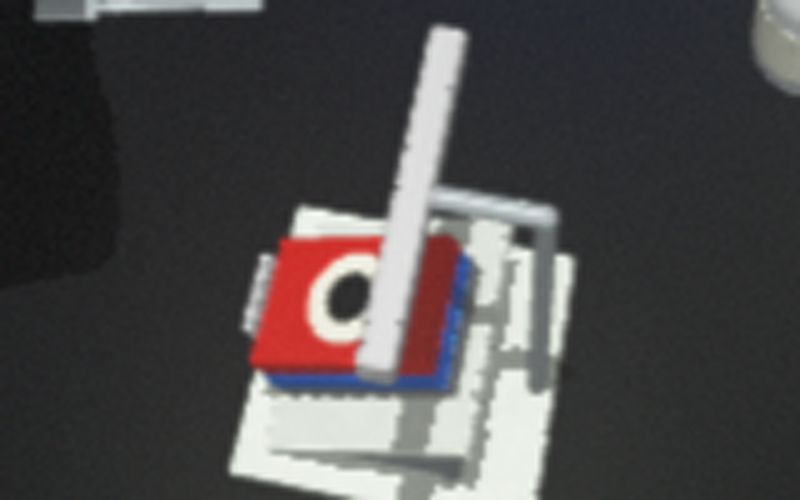

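The crop shows the red plate with its ring at about (345,295), the blue edge below it, and the lamp bar across its upslope half. I'll move to a point above the stack and tilt the tool square to the plate.

Call:
{"name": "step_arm", "arguments": {
  "rows": [
    {"rot": [0, 0, 0], "offset": [0.74, -0.51, 0], "hand": 1},
    {"rot": [0, 0, 0], "offset": [0.74, -0.51, 0], "hand": 1},
    {"rot": [0, 0, 0], "offset": [0.74, -0.51, 0], "hand": 1},
    {"rot": [0, 0, 0], "offset": [0.74, -0.51, 0], "hand": 1},
    {"rot": [0, 0, 0], "offset": [0.74, -0.51, 0], "hand": 1},
    {"rot": [0, 0, 0], "offset": [0.74, -0.51, 0], "hand": 1},
    {"rot": [0, 0, 0], "offset": [0.74, -0.51, 0], "hand": 1},
    {"rot": [0, 0, 0], "offset": [0.74, -0.51, 0], "hand": 1},
    {"rot": [0, 0, 0], "offset": [0.74, -0.51, 0], "hand": 1},
    {"rot": [0, 0, 0], "offset": [0.74, -0.51, 0], "hand": 1},
    {"rot": [-0.14, 0.51, 0.63], "offset": [0, 0, 0], "hand": 1},
    {"rot": [-0.14, 0.51, 0.63], "offset": [0, 0, 0], "hand": 1},
    {"rot": [-0.14, 0.51, 0.63], "offset": [0, 0, 0], "hand": 1},
    {"rot": [-0.14, 0.51, 0.63], "offset": [0, 0, 0], "hand": 1},
    {"rot": [-0.14, 0.51, 0.63], "offset": [0, 0, 0], "hand": 1},
    {"rot": [-0.14, 0.51, 0.63], "offset": [0, 0, 0], "hand": 1},
    {"rot": [0, 0, 0], "offset": [0, 0, 0], "hand": 1},
    {"rot": [0, 0, 0], "offset": [0, 0, 0], "hand": 1}
  ]
}}

```text
clock: 3.4
tool_pos: [0.413, -0.3073, 0.2398]
ee_rot: [0.971, -0.105, 0.215, 0.024]
wrist_force: [0.7, -1.6, 0.9]
finger_gap: 0.0874
finger_force: 0.0
```

```bash
cat >> h.py <<'E'
az=np.radians(-12.4);a=np.radians(25);X=np.array([np.cos(az)*np.cos(a),np.sin(az)*np.cos(a),np.sin(a)]);Y=np.array([-np.sin(az),np.cos(az),0]);N=np.cross(X,Y)
RS=np.c_[X,-Y,-N]; C=np.array([.4805,-.3203,.069])
def st():
    s=state(); print("t",round(s["clock"],2),"p",s["tool_pos"].round(4),"q",s["qpos"].round(2),"F",s["wrist_force"].round(1),"gap",round(s["finger_gap"],4),"ff",round(s["finger_force"],1))
E
python3 - <<'E'
from h import *
st(); go(C+N*.06,RS,"n60"); go(C+N*.008,RS,"grasp")
E
```

```text
t 3.4 p [ 0.413  -0.3073  0.2398] q [-1.04  0.28  1.98  0.54  0.64  0.35] F [ 0.7 -1.6  0.9] gap 0.0874 ff 0.0
n60 rot units [ 0.004 -0.005  0.001] | offset(now axes) [-0.249 -0.047  3.095] | offset(target axes) [-0.247 -0.045  3.096] t 3.4
grasp rot units [ 0.004 -0.005  0.001] | offset(now axes) [-0.25  -0.048  4.395] | offset(target axes) [-0.247 -0.045  4.396] t 3.4
```

Call:
{"name": "step_arm", "arguments": {
  "rows": [
    {"rot": [0, 0, 0], "offset": [-0.25, -0.05, 0], "hand": 1},
    {"rot": [0, 0, 0], "offset": [0, 0, 0.6], "hand": 1},
    {"rot": [0, 0, 0], "offset": [0, 0, 0.6], "hand": 1},
    {"rot": [0, 0, 0], "offset": [0, 0, 0.6], "hand": 1},
    {"rot": [0, 0, 0], "offset": [0, 0, 0.6], "hand": 1},
    {"rot": [0, 0, 0], "offset": [0, 0, 0.6], "hand": 1},
    {"rot": [0, 0, 0], "offset": [0, 0, 0.4], "hand": 1},
    {"rot": [0, 0, 0], "offset": [0, 0, 0.3], "hand": 1},
    {"rot": [0, 0, 0], "offset": [0, 0, 0.3], "hand": 1},
    {"rot": [0, 0, 0], "offset": [0, 0, 0.2], "hand": 1},
    {"rot": [0, 0, 0], "offset": [0, 0, 0.15], "hand": 1},
    {"rot": [0, 0, 0], "offset": [0, 0, 0], "hand": 1},
    {"rot": [0, 0, 0], "offset": [0, 0, 0], "hand": 1}
  ]
}}

```text
clock: 4.7
tool_pos: [0.4772, -0.3192, 0.0779]
ee_rot: [0.97, -0.106, 0.216, 0.024]
wrist_force: [0.3, 0.8, -0.2]
finger_gap: 0.0869
finger_force: 0.0
```

```bash
python3 - <<'E'
from h import *
st(); go(C+N*.0095,RS,"grasp")
c=capture("side"); cv2.imwrite("pics/g1.png",cv2.resize(c["color"][280:400,220:380],None,fx=5,fy=5,interpolation=cv2.INTER_CUBIC))
E
```

```text
t 4.7 p [ 0.4772 -0.3192  0.0779] q [-0.93  0.66  1.98  1.07  0.32 -0.14] F [ 0.3  0.8 -0.2] gap 0.0869 ff 0.0
grasp rot units [ 0.002 -0.014 -0.001] | offset(now axes) [-0.015  0.01  -0.   ] | offset(target axes) [-0.015  0.01  -0.   ] t 4.7
```

View pics/g1.png

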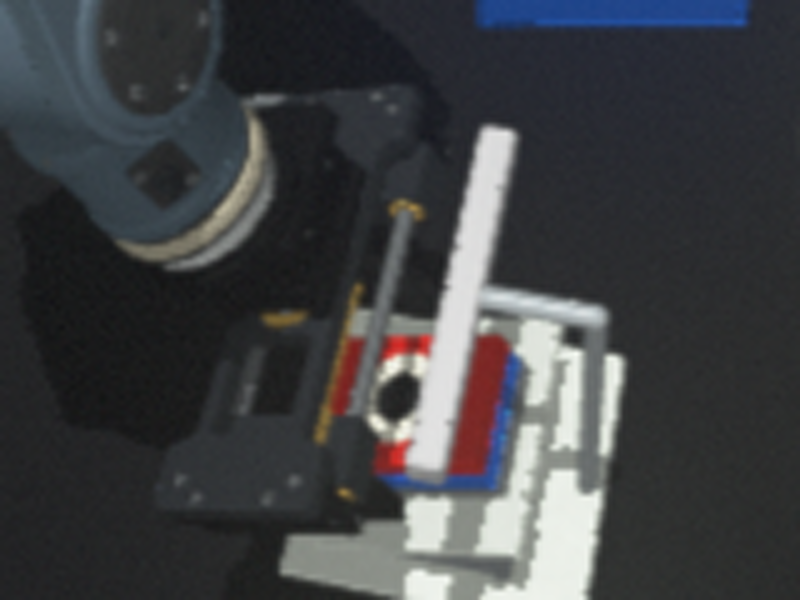

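The tool is square to the plate, clear of the lamp, with one finger on each side of it. I'll close and lift slowly along the plate's normal.

Call:
{"name": "step_arm", "arguments": {
  "rows": [
    {"rot": [0, 0, 0], "offset": [0, 0, 0], "hand": 0.5},
    {"rot": [0, 0, 0], "offset": [0, 0, 0], "hand": 0.2},
    {"rot": [0, 0, 0], "offset": [0, 0, 0], "hand": -0.2},
    {"rot": [0, 0, 0], "offset": [0, 0, 0], "hand": -0.2},
    {"rot": [0, 0, 0], "offset": [0, 0, 0], "hand": -0.2},
    {"rot": [0, 0, 0], "offset": [0, 0, 0], "hand": -0.2},
    {"rot": [0, 0, 0], "offset": [0, 0, 0], "hand": -0.2},
    {"rot": [0, 0, 0], "offset": [0, 0, 0], "hand": -0.2}
  ],
  "newtons": 25
}}

```text
clock: 5.55
tool_pos: [0.4767, -0.319, 0.0779]
ee_rot: [0.97, -0.106, 0.216, 0.024]
wrist_force: [-1.8, 0.1, 2.9]
finger_gap: 0.0596
finger_force: 25.0
```

Call:
{"name": "step_arm", "arguments": {
  "rows": [
    {"rot": [0, 0, 0], "offset": [0, 0, -0.05], "hand": -0.2},
    {"rot": [0, 0, 0], "offset": [0, 0, -0.05], "hand": -0.2},
    {"rot": [0, 0, 0], "offset": [0, 0, -0.1], "hand": -0.2},
    {"rot": [0, 0, 0], "offset": [0, 0, -0.2], "hand": -0.2},
    {"rot": [0, 0, 0], "offset": [0, 0, -0.3], "hand": -0.2},
    {"rot": [0, 0, 0], "offset": [0, 0, -0.4], "hand": -0.2},
    {"rot": [0, 0, 0], "offset": [0, 0, -0.4], "hand": -0.2},
    {"rot": [0, 0, 0], "offset": [0, 0, 0], "hand": -0.2},
    {"rot": [0, 0, 0], "offset": [0, 0, 0], "hand": -0.2}
  ]
}}

```text
clock: 6.45
tool_pos: [0.4519, -0.3136, 0.1323]
ee_rot: [0.97, -0.106, 0.216, 0.024]
wrist_force: [-0.2, 0.3, -1.4]
finger_gap: 0.0597
finger_force: 25.0
```

```bash
python3 - <<'E'
from h import *
st()
yr=np.radians(3.8); x=np.array([np.cos(yr),np.sin(yr),0]); y=np.array([-np.sin(yr),np.cos(yr),0]); RB=np.c_[x,-y,[0,0,-1]]
go([.524,.3165,.15],RB,"red above"); go(C+N*.25,RS,"up")
c=capture("side"); cv2.imwrite("pics/g2.png",cv2.resize(c["color"][280:400,220:380],None,fx=5,fy=5,interpolation=cv2.INTER_CUBIC))
E
```

```text
t 6.45 p [ 0.4519 -0.3136  0.1323] q [-0.97  0.53  2.01  0.85  0.4   0.06] F [-0.2  0.3 -1.4] gap 0.0597 ff 25.0
red above rot units [ 0.449 -3.118 -2.001] | offset(now axes) [ -1.297 -15.771  -1.104] | offset(target axes) [  2.843 -15.599  -0.443] t 6.45
up rot units [ 0.007 -0.014 -0.008] | offset(now axes) [ 0.006  0.013 -4.506] | offset(target axes) [-3.000e-03  9.000e-03 -4.506e+00] t 6.45
```

View pics/g2.png

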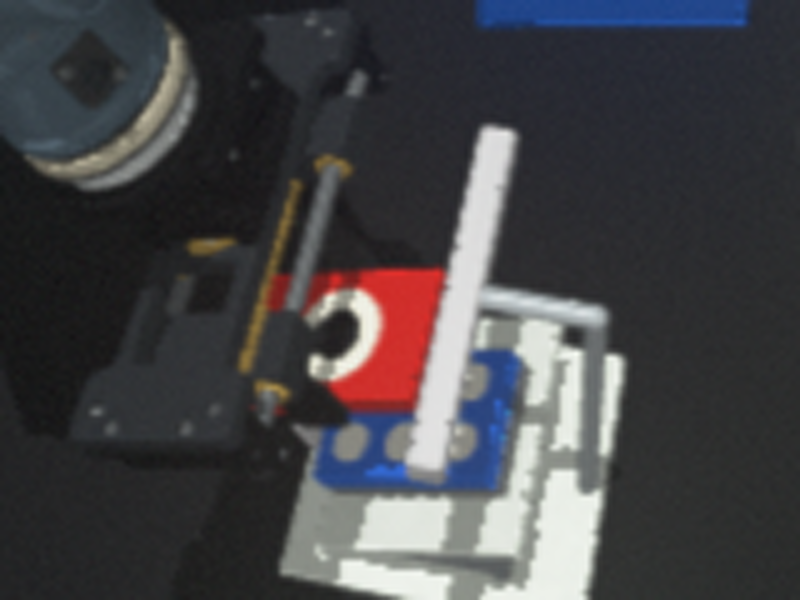

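The red plate is lifted, and the blue plate with its spots is still in place at (420,420). I'll lift clear, then level the plate.

Call:
{"name": "step_arm", "arguments": {
  "rows": [
    {"rot": [0, 0, 0], "offset": [0, 0, -0.3], "hand": -0.2},
    {"rot": [0, 0, 0], "offset": [0, 0, -0.5], "hand": -0.2},
    {"rot": [0, 0, 0], "offset": [0, 0, -0.6], "hand": -0.2},
    {"rot": [0, 0, 0], "offset": [0, 0, -0.6], "hand": -0.2},
    {"rot": [0, 0, 0], "offset": [0, 0, -0.6], "hand": -0.2},
    {"rot": [0, 0, 0], "offset": [0, 0, -0.5], "hand": -0.2},
    {"rot": [0, 0, 0], "offset": [0, 0, -0.3], "hand": -0.2},
    {"rot": [0.06, -0.39, -0.25], "offset": [0, 0, 0], "hand": -0.2},
    {"rot": [0.06, -0.39, -0.25], "offset": [0, 0, 0], "hand": -0.2},
    {"rot": [0.06, -0.39, -0.25], "offset": [0, 0, 0], "hand": -0.2},
    {"rot": [0.06, -0.39, -0.25], "offset": [0, 0, 0], "hand": -0.2},
    {"rot": [0.06, -0.39, -0.25], "offset": [0, 0, 0], "hand": -0.2},
    {"rot": [0.06, -0.39, -0.25], "offset": [0, 0, 0], "hand": -0.2},
    {"rot": [0.06, -0.39, -0.25], "offset": [0, 0, 0], "hand": -0.2},
    {"rot": [0.06, -0.39, -0.25], "offset": [0, 0, 0], "hand": -0.2},
    {"rot": [0, 0, 0], "offset": [0, 0, 0], "hand": -0.2},
    {"rot": [0, 0, 0], "offset": [0, 0, 0], "hand": -0.2}
  ]
}}

```text
clock: 8.2
tool_pos: [0.3957, -0.3005, 0.2543]
ee_rot: [0.999, 0.034, -0.0, -0.003]
wrist_force: [-0.8, -0.1, -1.8]
finger_gap: 0.0598
finger_force: 25.0
```

```bash
cat >> h.py <<'E'
def RBm(d):
    yr=np.radians(d); return np.c_[[np.cos(yr),np.sin(yr),0],[np.sin(yr),-np.cos(yr),0],[0,0,-1]]
E
python3 - <<'E'
from h import *
st(); go([.524,.3165,.12],RBm(3.8),"red above")
E
```

```text
t 8.2 p [ 0.3957 -0.3005  0.2543] q [-0.88  0.34  1.73  0.    1.08  0.62] F [-0.8 -0.1 -1.8] gap 0.0598 ff 25.0
red above rot units [-0.048 -0.     0.008] | offset(now axes) [  4.24  -15.152   3.459] | offset(target axes) [  4.223 -15.179   3.358] t 8.2
```

Call:
{"name": "step_arm", "arguments": {
  "rows": [
    {"rot": [-0.05, 0, 0], "offset": [0.08, -0.3, 0], "hand": -0.2},
    {"rot": [0, 0, 0], "offset": [0.17, -0.6, 0], "hand": -0.2},
    {"rot": [0, 0, 0], "offset": [0.23, -0.83, 0], "hand": -0.2},
    {"rot": [0, 0, 0], "offset": [0.23, -0.83, 0], "hand": -0.2},
    {"rot": [0, 0, 0], "offset": [0.23, -0.83, 0], "hand": -0.2},
    {"rot": [0, 0, 0], "offset": [0.23, -0.83, 0], "hand": -0.2},
    {"rot": [0, 0, 0], "offset": [0.23, -0.83, 0], "hand": -0.2},
    {"rot": [0, 0, 0], "offset": [0.23, -0.83, 0], "hand": -0.2},
    {"rot": [0, 0, 0], "offset": [0.23, -0.83, 0], "hand": -0.2},
    {"rot": [0, 0, 0], "offset": [0.23, -0.83, 0], "hand": -0.2},
    {"rot": [0, 0, 0], "offset": [0.23, -0.83, 0], "hand": -0.2},
    {"rot": [0, 0, 0], "offset": [0.23, -0.83, 0], "hand": -0.2},
    {"rot": [0, 0, 0], "offset": [0.23, -0.83, 0], "hand": -0.2},
    {"rot": [0, 0, 0], "offset": [0.23, -0.83, 0], "hand": -0.2},
    {"rot": [0, 0, 0], "offset": [0.23, -0.83, 0], "hand": -0.2},
    {"rot": [0, 0, 0], "offset": [0.23, -0.83, 0], "hand": -0.2},
    {"rot": [0, 0, 0], "offset": [0.23, -0.83, 0], "hand": -0.2},
    {"rot": [0, 0, 0], "offset": [0.23, -0.83, 0], "hand": -0.2},
    {"rot": [0, 0, 0], "offset": [0.17, -0.6, 0], "hand": -0.2},
    {"rot": [0, 0, 0], "offset": [0.08, -0.3, 0], "hand": -0.2}
  ]
}}

```text
clock: 10.2
tool_pos: [0.5208, 0.3141, 0.2538]
ee_rot: [0.999, 0.034, -0.0, 0.001]
wrist_force: [0.1, -0.7, -1.7]
finger_gap: 0.0595
finger_force: 25.0
```

```bash
python3 - <<'E'
from h import *
st(); go([.524,.3165,.026],RBm(3.8),"red place")
c=capture("side"); cv2.imwrite("pics/p1.png",cv2.resize(c["color"][80:260,200:420],None,fx=3,fy=3,interpolation=cv2.INTER_CUBIC))
E
```

```text
t 10.2 p [0.5208 0.3141 0.2538] q [ 0.36  0.49  1.46 -0.    1.19  1.86] F [ 0.1 -0.7 -1.7] gap 0.0595 ff 25.0
red place rot units [0.008 0.003 0.018] | offset(now axes) [ 0.087 -0.06   5.695] | offset(target axes) [ 0.084 -0.054  5.695] t 10.2
```

View pics/p1.png

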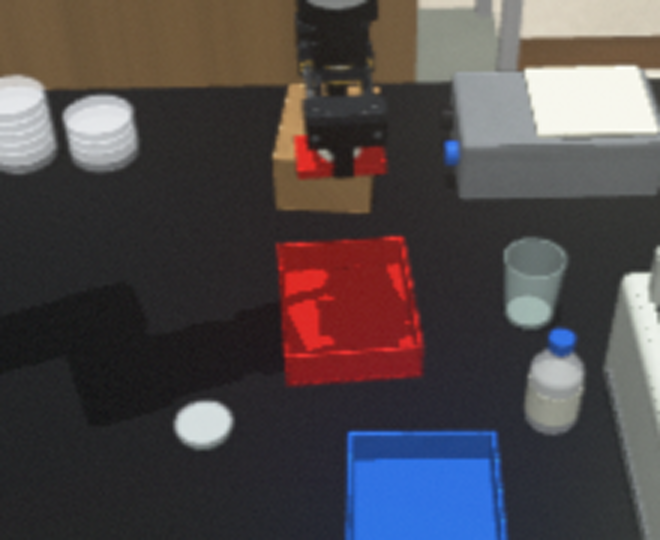

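The plate is level above the red basket, at about (340,157) in the crop. Now I'll lower it.

Call:
{"name": "step_arm", "arguments": {
  "rows": [
    {"rot": [0, 0, 0], "offset": [0.08, -0.06, 0.3], "hand": -0.2},
    {"rot": [0, 0, 0], "offset": [0, 0, 0.6], "hand": -0.2},
    {"rot": [0, 0, 0], "offset": [0, 0, 0.7], "hand": -0.2},
    {"rot": [0, 0, 0], "offset": [0, 0, 0.7], "hand": -0.2},
    {"rot": [0, 0, 0], "offset": [0, 0, 0.7], "hand": -0.2},
    {"rot": [0, 0, 0], "offset": [0, 0, 0.7], "hand": -0.2},
    {"rot": [0, 0, 0], "offset": [0, 0, 0.6], "hand": -0.2},
    {"rot": [0, 0, 0], "offset": [0, 0, 0.5], "hand": -0.2},
    {"rot": [0, 0, 0], "offset": [0, 0, 0.4], "hand": -0.2},
    {"rot": [0, 0, 0], "offset": [0, 0, 0.2], "hand": -0.2},
    {"rot": [0, 0, 0], "offset": [0, 0, 0.1], "hand": -0.2},
    {"rot": [0, 0, 0], "offset": [0, 0, 0], "hand": -0.2},
    {"rot": [0, 0, 0], "offset": [0, 0, 0], "hand": -0.2}
  ]
}}

```text
clock: 11.55
tool_pos: [0.5255, 0.3144, 0.0349]
ee_rot: [0.999, 0.034, 0.001, 0.001]
wrist_force: [-0.3, 0.9, -0.9]
finger_gap: 0.0595
finger_force: 25.0
```

Call:
{"name": "step_arm", "arguments": {
  "rows": [
    {"rot": [0, 0, 0], "offset": [0, 0, 0.05], "hand": -0.2},
    {"rot": [0, 0, 0], "offset": [0, 0, 0.03], "hand": -0.2},
    {"rot": [0, 0, 0], "offset": [0, 0, 0.03], "hand": -0.2},
    {"rot": [0, 0, 0], "offset": [0, 0, 0], "hand": -0.2}
  ]
}}

```text
clock: 11.95
tool_pos: [0.5248, 0.3142, 0.0296]
ee_rot: [0.999, 0.034, -0.0, 0.001]
wrist_force: [0.0, 0.7, -0.6]
finger_gap: 0.0592
finger_force: 25.0
```

Call:
{"name": "step_arm", "arguments": {
  "rows": [
    {"rot": [0, 0, 0], "offset": [0, 0, 0.03], "hand": -0.2},
    {"rot": [0, 0, 0], "offset": [0, 0, 0.03], "hand": -0.2},
    {"rot": [0, 0, 0], "offset": [0, 0, 0], "hand": -0.2}
  ]
}}

```text
clock: 12.25
tool_pos: [0.5248, 0.3141, 0.027]
ee_rot: [0.999, 0.034, -0.0, 0.001]
wrist_force: [-0.1, 0.5, -1.2]
finger_gap: 0.0593
finger_force: 25.0
```

Call:
{"name": "step_arm", "arguments": {
  "rows": [
    {"rot": [0, 0, 0], "offset": [0, 0, 0.02], "hand": -0.2},
    {"rot": [0, 0, 0], "offset": [0, 0, 0.02], "hand": -0.2},
    {"rot": [0, 0, 0], "offset": [0, 0, 0], "hand": -0.2}
  ]
}}

```text
clock: 12.55
tool_pos: [0.5249, 0.3142, 0.0257]
ee_rot: [0.999, 0.034, 0.0, 0.001]
wrist_force: [-0.4, -0.6, -0.8]
finger_gap: 0.0597
finger_force: 25.0
```

Call:
{"name": "step_arm", "arguments": {
  "rows": [
    {"rot": [0, 0, 0], "offset": [0, 0, 0.02], "hand": -0.2},
    {"rot": [0, 0, 0], "offset": [0, 0, 0.02], "hand": -0.2},
    {"rot": [0, 0, 0], "offset": [0, 0, 0], "hand": -0.2}
  ]
}}

```text
clock: 12.85
tool_pos: [0.5249, 0.3141, 0.0256]
ee_rot: [0.999, 0.034, 0.0, 0.001]
wrist_force: [-2.7, -2.5, 9.2]
finger_gap: 0.0595
finger_force: 25.0
```

Call:
{"name": "step_arm", "arguments": {
  "rows": [
    {"rot": [0, 0, 0], "offset": [0, 0, 0.02], "hand": -0.2},
    {"rot": [0, 0, 0], "offset": [0, 0, 0], "hand": -0.2}
  ]
}}

```text
clock: 13.05
tool_pos: [0.525, 0.3141, 0.0256]
ee_rot: [0.999, 0.034, 0.0, 0.001]
wrist_force: [-3.8, -2.3, 13.1]
finger_gap: 0.0596
finger_force: 25.0
```

The wrist reads 13 N of contact, so the plate is on the floor. I'll ease off, release and rise.

Call:
{"name": "step_arm", "arguments": {
  "rows": [
    {"rot": [0, 0, 0], "offset": [0, 0, -0.05], "hand": -0.2},
    {"rot": [0, 0, 0], "offset": [0, 0, 0], "hand": 0.5},
    {"rot": [0, 0, 0], "offset": [0, 0, 0], "hand": 0.9},
    {"rot": [0, 0, 0], "offset": [0, 0, 0], "hand": 0.9},
    {"rot": [0, 0, 0], "offset": [0, 0, 0], "hand": 0.9},
    {"rot": [0, 0, 0], "offset": [0, 0, -0.2], "hand": 1},
    {"rot": [0, 0, 0], "offset": [0, 0, -0.4], "hand": 1},
    {"rot": [0, 0, 0], "offset": [0, 0, -0.7], "hand": 1},
    {"rot": [0, 0, 0], "offset": [0, 0, -0.9], "hand": 1},
    {"rot": [0, 0, 0], "offset": [0, 0, -0.9], "hand": 1},
    {"rot": [0, 0, 0], "offset": [0, 0, -0.9], "hand": 1},
    {"rot": [0, 0, 0], "offset": [0, 0, -0.9], "hand": 1},
    {"rot": [0, 0, 0], "offset": [0, 0, -0.8], "hand": 1}
  ]
}}

```text
clock: 14.35
tool_pos: [0.525, 0.3147, 0.257]
ee_rot: [0.999, 0.034, 0.001, 0.001]
wrist_force: [0.2, 0.2, -0.2]
finger_gap: 0.0867
finger_force: 0.0
```

Call:
{"name": "step_arm", "arguments": {
  "rows": [
    {"rot": [0, 0, 0], "offset": [-0.24, 0.9, 0], "hand": 1},
    {"rot": [0, 0, 0], "offset": [-0.24, 0.9, 0], "hand": 1},
    {"rot": [0, 0, 0], "offset": [-0.24, 0.9, 0], "hand": 1},
    {"rot": [0, 0, 0], "offset": [-0.24, 0.9, 0], "hand": 1},
    {"rot": [0, 0, 0], "offset": [-0.24, 0.9, 0], "hand": 1},
    {"rot": [0, 0, 0], "offset": [-0.24, 0.9, 0], "hand": 1},
    {"rot": [0, 0, 0], "offset": [-0.24, 0.9, 0], "hand": 1},
    {"rot": [0, 0, 0], "offset": [-0.24, 0.9, 0], "hand": 1},
    {"rot": [0, 0, 0], "offset": [-0.24, 0.9, 0], "hand": 1},
    {"rot": [0, 0, 0], "offset": [-0.24, 0.9, 0], "hand": 1},
    {"rot": [0, 0, 0], "offset": [-0.24, 0.9, 0], "hand": 1},
    {"rot": [0, 0, 0], "offset": [-0.24, 0.9, 0], "hand": 1},
    {"rot": [0, 0, 0], "offset": [-0.24, 0.9, 0], "hand": 1}
  ]
}}

```text
clock: 15.65
tool_pos: [0.4313, -0.1621, 0.2557]
ee_rot: [0.999, 0.034, 0.001, 0.002]
wrist_force: [1.2, 0.7, 0.3]
finger_gap: 0.087
finger_force: 0.0
```

```bash
python3 - <<'E'
from h import *
st()
for cam in ["top","side"]:
    c=capture(cam); W=cloud(c); b=c["color"].astype(int); ok=c["range_z"]>0
    near=(np.abs(W[...,0]-.49)<.1)&(np.abs(W[...,1]+.32)<.1)&ok&(W[...,2]<.12)
    m=near&(b[...,0]>b[...,2]+40)
    p=W[m]; k0=C@N-.012; d=p@N-k0; g=p[np.abs(d)<.005]; print(cam,len(p),len(g),"dn",np.median(d).round(4))
    if len(g)>20:
        e=np.c_[g@X,g@Y]; lo,hi=np.percentile(e,[1,99],axis=0); r=cv2.minAreaRect(e.astype(np.float32)); print(r,"rel C: x",(lo[0]-C@X).round(4),(hi[0]-C@X).round(4),"y",(lo[1]-C@Y).round(4),(hi[1]-C@Y).round(4))
    rb=(np.abs(W[...,0]-.524)<.065)&(np.abs(W[...,1]-.316)<.08)&ok&(W[...,2]>.010)&(W[...,2]<.03); q=W[rb]
    if len(q)>20: print("red in basket",len(q),cv2.minAreaRect(q[:,:2].astype(np.float32)),np.percentile(q[:,2],[5,50,95]).round(4))
C2=C-N*.012
go(C2+N*.17,RS,"pre"); 
im=np.hstack([cv2.resize(c["color"][140:260,260:380],(480,480)),]); cv2.imwrite("pics/p2.png",im)
E
```

```text
t 15.65 p [ 0.4313 -0.1621  0.2557] q [-0.6   0.28  1.81 -0.    1.04  0.9 ] F [1.2 0.7 0.3] gap 0.087 ff 0.0
top 45 36 dn 0.0005
((0.5451539158821106, -0.2134363204240799), (0.0645604133605957, 0.022841239348053932), 67.88679504394531) rel C: x 0.007 0.0335 y -0.0295 0.0285
red in basket 422 ((0.5227054953575134, 0.31599098443984985), (0.12327023595571518, 0.15899600088596344), 0.22811594605445862) [0.0105 0.0152 0.0219]
side 604 501 dn -0.0012
((0.5159910321235657, -0.2107933908700943), (0.06080383062362671, 0.09452079981565475), 89.63936614990234) rel C: x -0.0452 0.0453 y -0.0311 0.0287
red in basket 329 ((0.5243401527404785, 0.3130543828010559), (0.0897175669670105, 0.06657377630472183), 1.5162376165390015) [0.0116 0.0151 0.0183]
pre rot units [-0.396  3.079  1.971] | offset(now axes) [-0.639  3.485  1.11 ] | offset(target axes) [-0.145  3.531  1.136] t 15.75
```

View pics/p2.png

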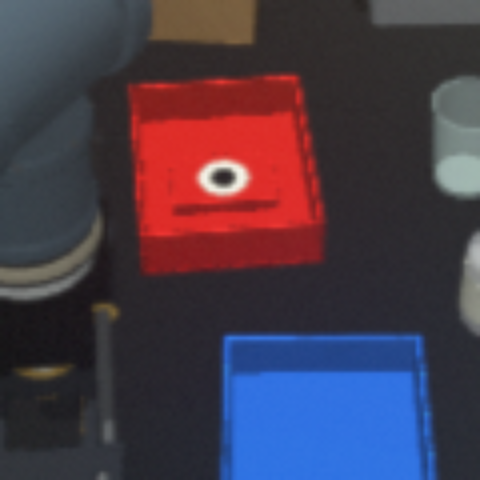

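The red plate lies flat in the red basket, ring up at about (223,177). Blue hasn't moved (offset 1 mm at most). Now the blue plate.

Call:
{"name": "step_arm", "arguments": {
  "rows": [
    {"rot": [0, 0, 0], "offset": [-0.13, 0.7, 0], "hand": 1},
    {"rot": [0, 0, 0], "offset": [-0.13, 0.7, 0], "hand": 1},
    {"rot": [0, 0, 0], "offset": [-0.13, 0.7, 0], "hand": 1},
    {"rot": [0, 0, 0], "offset": [-0.13, 0.7, 0], "hand": 1},
    {"rot": [0, 0, 0], "offset": [-0.13, 0.7, 0], "hand": 1},
    {"rot": [-0.08, 0.62, 0.4], "offset": [0, 0, 0], "hand": 1},
    {"rot": [-0.08, 0.62, 0.4], "offset": [0, 0, 0], "hand": 1},
    {"rot": [-0.08, 0.62, 0.4], "offset": [0, 0, 0], "hand": 1},
    {"rot": [-0.08, 0.62, 0.4], "offset": [0, 0, 0], "hand": 1},
    {"rot": [-0.08, 0.62, 0.4], "offset": [0, 0, 0], "hand": 1},
    {"rot": [0, 0, 0], "offset": [0, 0, 0], "hand": 1},
    {"rot": [0, 0, 0], "offset": [0, 0, 0], "hand": 1}
  ]
}}

```text
clock: 16.95
tool_pos: [0.4154, -0.3019, 0.2553]
ee_rot: [0.971, -0.105, 0.215, 0.022]
wrist_force: [0.8, -0.7, -0.1]
finger_gap: 0.0871
finger_force: 0.0
```

```bash
python3 - <<'E'
from h import *
st(); go(C-N*.012-Y*.0005+N*.0095,RS,"grasp")
E
```

```text
t 16.95 p [ 0.4154 -0.3019  0.2553] q [-1.03  0.25  1.97  0.51  0.68  0.4 ] F [ 0.8 -0.7 -0.1] gap 0.0871 ff 0.0
grasp rot units [-0.026  0.009  0.006] | offset(now axes) [-0.432  0.131  4.998] | offset(target axes) [-0.438  0.113  4.998] t 16.95
```

Call:
{"name": "step_arm", "arguments": {
  "rows": [
    {"rot": [-0.03, 0, 0], "offset": [-0.44, 0.11, 0], "hand": 1},
    {"rot": [0, 0, 0], "offset": [0, 0, 0.6], "hand": 1},
    {"rot": [0, 0, 0], "offset": [0, 0, 0.7], "hand": 1},
    {"rot": [0, 0, 0], "offset": [0, 0, 0.7], "hand": 1},
    {"rot": [0, 0, 0], "offset": [0, 0, 0.7], "hand": 1},
    {"rot": [0, 0, 0], "offset": [0, 0, 0.6], "hand": 1},
    {"rot": [0, 0, 0], "offset": [0, 0, 0.5], "hand": 1},
    {"rot": [0, 0, 0], "offset": [0, 0, 0.4], "hand": 1},
    {"rot": [0, 0, 0], "offset": [0, 0, 0.3], "hand": 1},
    {"rot": [0, 0, 0], "offset": [0, 0, 0.2], "hand": 1},
    {"rot": [0, 0, 0], "offset": [0, 0, 0.15], "hand": 1},
    {"rot": [0, 0, 0], "offset": [0, 0, 0], "hand": 1},
    {"rot": [0, 0, 0], "offset": [0, 0, 0], "hand": 1}
  ]
}}

```text
clock: 18.25
tool_pos: [0.4794, -0.3207, 0.0715]
ee_rot: [0.971, -0.105, 0.215, 0.024]
wrist_force: [-0.3, -0.4, 0.6]
finger_gap: 0.087
finger_force: 0.0
```

```bash
python3 - <<'E'
from h import *
st(); go(C-N*.012-Y*.0005+N*.0095,RS,"grasp")
E
```

```text
t 18.25 p [ 0.4794 -0.3207  0.0715] q [-0.93  0.68  1.97  1.09  0.32 -0.16] F [-0.3 -0.4  0.6] gap 0.087 ff 0.0
grasp rot units [0.001 0.    0.006] | offset(now axes) [-0.004 -0.004  0.129] | offset(target axes) [-0.004 -0.004  0.129] t 18.25
```

Call:
{"name": "step_arm", "arguments": {
  "rows": [
    {"rot": [0, 0, 0], "offset": [0, 0, 0.08], "hand": 1},
    {"rot": [0, 0, 0], "offset": [0, 0, 0.05], "hand": 1},
    {"rot": [0, 0, 0], "offset": [0, 0, 0], "hand": 0.5},
    {"rot": [0, 0, 0], "offset": [0, 0, 0], "hand": 0.2},
    {"rot": [0, 0, 0], "offset": [0, 0, 0], "hand": -0.2},
    {"rot": [0, 0, 0], "offset": [0, 0, 0], "hand": -0.2},
    {"rot": [0, 0, 0], "offset": [0, 0, 0], "hand": -0.2},
    {"rot": [0, 0, 0], "offset": [0, 0, 0], "hand": -0.2},
    {"rot": [0, 0, 0], "offset": [0, 0, 0], "hand": -0.2},
    {"rot": [0, 0, 0], "offset": [0, 0, 0], "hand": -0.2}
  ],
  "newtons": 25
}}

```text
clock: 19.25
tool_pos: [0.4808, -0.3211, 0.0666]
ee_rot: [0.971, -0.106, 0.215, 0.024]
wrist_force: [-0.3, -0.1, 0.7]
finger_gap: 0.0595
finger_force: 25.0
```

Call:
{"name": "step_arm", "arguments": {
  "rows": [
    {"rot": [0, 0, 0], "offset": [0, 0, -0.05], "hand": -0.2},
    {"rot": [0, 0, 0], "offset": [0, 0, -0.05], "hand": -0.2},
    {"rot": [0, 0, 0], "offset": [0, 0, -0.1], "hand": -0.2},
    {"rot": [0, 0, 0], "offset": [0, 0, -0.2], "hand": -0.2},
    {"rot": [0, 0, 0], "offset": [0, 0, -0.3], "hand": -0.2},
    {"rot": [0, 0, 0], "offset": [0, 0, -0.4], "hand": -0.2},
    {"rot": [0, 0, 0], "offset": [0, 0, -0.4], "hand": -0.2},
    {"rot": [0, 0, 0], "offset": [0, 0, 0], "hand": -0.2},
    {"rot": [0, 0, 0], "offset": [0, 0, 0], "hand": -0.2}
  ]
}}

```text
clock: 20.15
tool_pos: [0.4561, -0.3158, 0.1211]
ee_rot: [0.971, -0.106, 0.215, 0.024]
wrist_force: [-0.0, -0.4, -0.4]
finger_gap: 0.0597
finger_force: 25.0
```

```bash
python3 - <<'E'
from h import *
st()
c=capture("side"); cv2.imwrite("pics/g3.png",cv2.resize(c["color"][280:400,220:380],None,fx=5,fy=5,interpolation=cv2.INTER_CUBIC))
E
```

```text
t 20.15 p [ 0.4561 -0.3158  0.1211] q [-0.96  0.56  2.    0.88  0.38  0.03] F [-0.  -0.4 -0.4] gap 0.0597 ff 25.0
```

View pics/g3.png

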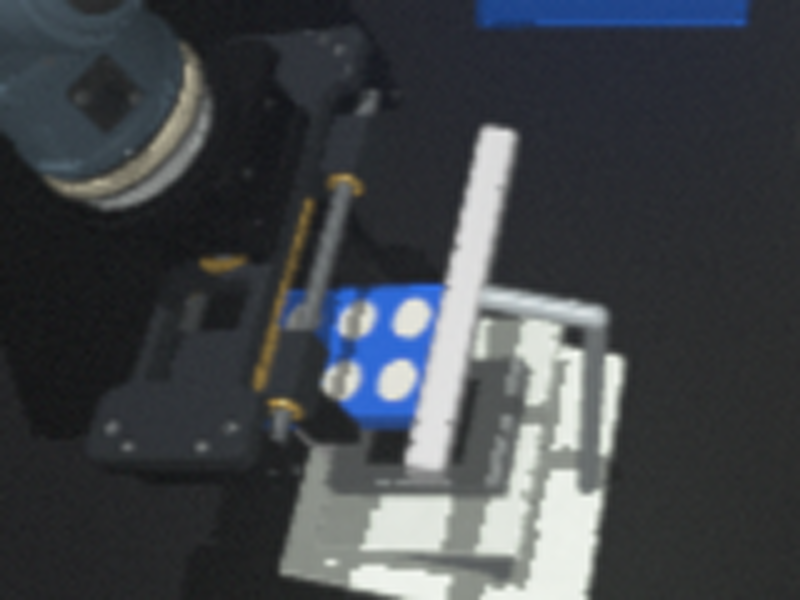

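Blue is lifted and the grey plate remains on the stand at about (420,440).

Call:
{"name": "step_arm", "arguments": {
  "rows": [
    {"rot": [0, 0, 0], "offset": [0, 0, -0.3], "hand": -0.2},
    {"rot": [0, 0, 0], "offset": [0, 0, -0.5], "hand": -0.2},
    {"rot": [0, 0, 0], "offset": [0, 0, -0.6], "hand": -0.2},
    {"rot": [0, 0, 0], "offset": [0, 0, -0.6], "hand": -0.2},
    {"rot": [0, 0, 0], "offset": [0, 0, -0.6], "hand": -0.2},
    {"rot": [0, 0, 0], "offset": [0, 0, -0.6], "hand": -0.2},
    {"rot": [0, 0, 0], "offset": [0, 0, -0.5], "hand": -0.2},
    {"rot": [0.04, -0.39, -0.17], "offset": [0, 0, 0], "hand": -0.2},
    {"rot": [0.04, -0.39, -0.17], "offset": [0, 0, 0], "hand": -0.2},
    {"rot": [0.04, -0.39, -0.17], "offset": [0, 0, 0], "hand": -0.2},
    {"rot": [0.04, -0.39, -0.17], "offset": [0, 0, 0], "hand": -0.2},
    {"rot": [0.04, -0.39, -0.17], "offset": [0, 0, 0], "hand": -0.2},
    {"rot": [0.04, -0.39, -0.17], "offset": [0, 0, 0], "hand": -0.2},
    {"rot": [0.04, -0.39, -0.17], "offset": [0, 0, 0], "hand": -0.2},
    {"rot": [0.04, -0.39, -0.17], "offset": [0, 0, 0], "hand": -0.2},
    {"rot": [0, 0, 0], "offset": [0, 0, 0], "hand": -0.2},
    {"rot": [0, 0, 0], "offset": [0, 0, 0], "hand": -0.2}
  ]
}}

```text
clock: 21.9
tool_pos: [0.3953, -0.3017, 0.2541]
ee_rot: [1.0, -0.012, -0.001, -0.002]
wrist_force: [-0.7, 0.8, -0.5]
finger_gap: 0.0597
finger_force: 25.0
```

```bash
python3 - <<'E'
from h import *
st(); go([.5945,.0115,.0256],RBm(-1.2),"blue place")
E
```

```text
t 21.9 p [ 0.3953 -0.3017  0.2541] q [-0.88  0.34  1.73  0.    1.08  0.71] F [-0.7  0.8 -0.5] gap 0.0597 ff 25.0
blue place rot units [-0.031  0.01  -0.015] | offset(now axes) [ 4.807 -7.918  5.741] | offset(target axes) [ 4.816 -7.932  5.713] t 21.9
```

Call:
{"name": "step_arm", "arguments": {
  "rows": [
    {"rot": [-0.03, 0, 0], "offset": [0.2, -0.33, 0], "hand": -0.2},
    {"rot": [0, 0, 0], "offset": [0.2, -0.33, 0], "hand": -0.2},
    {"rot": [0, 0, 0], "offset": [0.4, -0.66, 0], "hand": -0.2},
    {"rot": [0, 0, 0], "offset": [0.4, -0.66, 0], "hand": -0.2},
    {"rot": [0, 0, 0], "offset": [0.4, -0.66, 0], "hand": -0.2},
    {"rot": [0, 0, 0], "offset": [0.4, -0.66, 0], "hand": -0.2},
    {"rot": [0, 0, 0], "offset": [0.4, -0.66, 0], "hand": -0.2},
    {"rot": [0, 0, 0], "offset": [0.4, -0.66, 0], "hand": -0.2},
    {"rot": [0, 0, 0], "offset": [0.4, -0.66, 0], "hand": -0.2},
    {"rot": [0, 0, 0], "offset": [0.4, -0.66, 0], "hand": -0.2},
    {"rot": [0, 0, 0], "offset": [0.4, -0.66, 0], "hand": -0.2},
    {"rot": [0, 0, 0], "offset": [0.4, -0.66, 0], "hand": -0.2},
    {"rot": [0, 0, 0], "offset": [0.2, -0.33, 0], "hand": -0.2},
    {"rot": [0, 0, 0], "offset": [0.2, -0.33, 0], "hand": -0.2},
    {"rot": [0, 0, 0], "offset": [0, 0, 0], "hand": -0.2},
    {"rot": [0, 0, 0], "offset": [0, 0, 0], "hand": -0.2}
  ]
}}

```text
clock: 23.5
tool_pos: [0.594, 0.0094, 0.2541]
ee_rot: [1.0, -0.012, -0.001, 0.001]
wrist_force: [-0.1, 0.1, -1.1]
finger_gap: 0.0594
finger_force: 25.0
```

```bash
python3 - <<'E'
from h import *
st(); go([.5945,.0115,.0256],RBm(-1.2),"blue place")
E
```

```text
t 23.5 p [0.594  0.0094 0.2541] q [-0.17  0.47  1.49 -0.    1.18  1.42] F [-0.1  0.1 -1.1] gap 0.0594 ff 25.0
blue place rot units [ 0.014  0.017 -0.019] | offset(now axes) [ 0.026 -0.064  5.713] | offset(target axes) [ 0.013 -0.053  5.713] t 23.5
```

Call:
{"name": "step_arm", "arguments": {
  "rows": [
    {"rot": [0.01, 0.01, 0], "offset": [0.02, -0.05, 0.3], "hand": -0.2},
    {"rot": [0, 0, 0], "offset": [0, 0, 0.6], "hand": -0.2},
    {"rot": [0, 0, 0], "offset": [0, 0, 0.7], "hand": -0.2},
    {"rot": [0, 0, 0], "offset": [0, 0, 0.7], "hand": -0.2},
    {"rot": [0, 0, 0], "offset": [0, 0, 0.7], "hand": -0.2},
    {"rot": [0, 0, 0], "offset": [0, 0, 0.7], "hand": -0.2},
    {"rot": [0, 0, 0], "offset": [0, 0, 0.6], "hand": -0.2},
    {"rot": [0, 0, 0], "offset": [0, 0, 0.5], "hand": -0.2},
    {"rot": [0, 0, 0], "offset": [0, 0, 0.4], "hand": -0.2},
    {"rot": [0, 0, 0], "offset": [0, 0, 0.2], "hand": -0.2},
    {"rot": [0, 0, 0], "offset": [0, 0, 0.1], "hand": -0.2},
    {"rot": [0, 0, 0], "offset": [0, 0, 0.05], "hand": -0.2},
    {"rot": [0, 0, 0], "offset": [0, 0, 0.03], "hand": -0.2},
    {"rot": [0, 0, 0], "offset": [0, 0, 0.03], "hand": -0.2},
    {"rot": [0, 0, 0], "offset": [0, 0, 0], "hand": -0.2}
  ]
}}

```text
clock: 25.0
tool_pos: [0.5957, 0.0119, 0.0305]
ee_rot: [1.0, -0.012, 0.001, 0.0]
wrist_force: [-0.3, -0.1, -0.7]
finger_gap: 0.0596
finger_force: 25.0
```

Call:
{"name": "step_arm", "arguments": {
  "rows": [
    {"rot": [0, 0, 0], "offset": [0, 0, 0.03], "hand": -0.2},
    {"rot": [0, 0, 0], "offset": [0, 0, 0.02], "hand": -0.2},
    {"rot": [0, 0, 0], "offset": [0, 0, 0.02], "hand": -0.2},
    {"rot": [0, 0, 0], "offset": [0, 0, 0], "hand": -0.2}
  ]
}}

```text
clock: 25.4
tool_pos: [0.5953, 0.012, 0.0271]
ee_rot: [1.0, -0.012, -0.0, 0.0]
wrist_force: [-0.4, 0.2, -1.0]
finger_gap: 0.0594
finger_force: 25.0
```

Call:
{"name": "step_arm", "arguments": {
  "rows": [
    {"rot": [0, 0, 0], "offset": [0, 0, 0.02], "hand": -0.2},
    {"rot": [0, 0, 0], "offset": [0, 0, 0.01], "hand": -0.2},
    {"rot": [0, 0, 0], "offset": [0, 0, 0], "hand": -0.2}
  ]
}}

```text
clock: 25.7
tool_pos: [0.5953, 0.0119, 0.0259]
ee_rot: [1.0, -0.012, -0.0, 0.0]
wrist_force: [-0.1, -0.0, -0.7]
finger_gap: 0.0596
finger_force: 25.0
```

Call:
{"name": "step_arm", "arguments": {
  "rows": [
    {"rot": [0, 0, 0], "offset": [0, 0, 0.02], "hand": -0.2},
    {"rot": [0, 0, 0], "offset": [0, 0, 0.02], "hand": -0.2},
    {"rot": [0, 0, 0], "offset": [0, 0, 0], "hand": -0.2}
  ]
}}

```text
clock: 26.0
tool_pos: [0.5954, 0.0119, 0.0255]
ee_rot: [1.0, -0.012, 0.0, 0.0]
wrist_force: [-1.1, -0.1, 6.0]
finger_gap: 0.0595
finger_force: 25.0
```

Blue is on the floor (6 N). I'll release and retreat.

Call:
{"name": "step_arm", "arguments": {
  "rows": [
    {"rot": [0, 0, 0], "offset": [0, 0, -0.02], "hand": -0.2},
    {"rot": [0, 0, 0], "offset": [0, 0, 0], "hand": 0.5},
    {"rot": [0, 0, 0], "offset": [0, 0, 0], "hand": 0.9},
    {"rot": [0, 0, 0], "offset": [0, 0, 0], "hand": 0.9},
    {"rot": [0, 0, 0], "offset": [0, 0, 0], "hand": 0.9},
    {"rot": [0, 0, 0], "offset": [0, 0, -0.2], "hand": 1},
    {"rot": [0, 0, 0], "offset": [0, 0, -0.4], "hand": 1},
    {"rot": [0, 0, 0], "offset": [0, 0, -0.7], "hand": 1},
    {"rot": [0, 0, 0], "offset": [0, 0, -0.9], "hand": 1},
    {"rot": [0, 0, 0], "offset": [0, 0, -0.9], "hand": 1},
    {"rot": [0, 0, 0], "offset": [0, 0, -0.9], "hand": 1},
    {"rot": [0, 0, 0], "offset": [0, 0, -0.9], "hand": 1},
    {"rot": [0, 0, 0], "offset": [-0.8, 0, -0.5], "hand": 1},
    {"rot": [0, 0, 0], "offset": [-0.8, 0, 0], "hand": 1},
    {"rot": [0, 0, 0], "offset": [-0.8, 0, 0], "hand": 1},
    {"rot": [0, 0, 0], "offset": [-0.8, 0, 0], "hand": 1},
    {"rot": [0, 0, 0], "offset": [0, 0, 0], "hand": 1},
    {"rot": [0, 0, 0], "offset": [0, 0, 0], "hand": 1}
  ]
}}

```text
clock: 27.8
tool_pos: [0.4674, 0.015, 0.242]
ee_rot: [1.0, -0.012, 0.001, 0.0]
wrist_force: [0.5, -0.3, 0.1]
finger_gap: 0.0869
finger_force: 0.0
```

```bash
python3 - <<'E'
from h import *
st()
c=capture("side"); W=cloud(c); ok=c["range_z"]>0
for n,cx,cy in [("red",.525,.315),("blue",.5955,.012)]:
    q=W[ok&(np.abs(W[...,0]-cx)<.065)&(np.abs(W[...,1]-cy)<.075)&(W[...,2]>.0095)&(W[...,2]<.03)]
    print(n,len(q),cv2.minAreaRect(q[:,:2].astype(np.float32)),np.percentile(q[:,2],[5,50,95]).round(4)) if len(q)>10 else print(n,len(q))
o=outline_of("grey_plate",c)
if o:
    p=W[o[0]["pixels"]&ok]; k=C@N-.024; g=p[np.abs(p@N-k)<.005]; print("grey",o[0]["conf"],len(g),"x",np.percentile(g@X-C@X,[1,99]).round(4),"y",np.percentile(g@Y-C@Y,[1,99]).round(4))
cv2.imwrite("pics/end.png",cv2.resize(c["color"][140:400,220:440],None,fx=2.2,fy=2.2,interpolation=cv2.INTER_CUBIC))
E
```

```text
t 27.8 p [0.4674 0.015  0.242 ] q [-0.21  0.31  1.81 -0.    1.01  1.39] F [ 0.5 -0.3  0.1] gap 0.0869 ff 0.0
red 293 ((0.5337681770324707, 0.31653353571891785), (0.09077350795269012, 0.0699659213423729), 2.2979321479797363) [0.0111 0.0148 0.0182]
blue 525 ((0.5959300994873047, 0.011519381776452065), (0.06406504660844803, 0.08852554112672806), 89.0017318725586) [0.0117 0.0153 0.0182]
grey 0.86 677 x [-0.0452  0.0448] y [-0.0295  0.0296]
```

View pics/end.png

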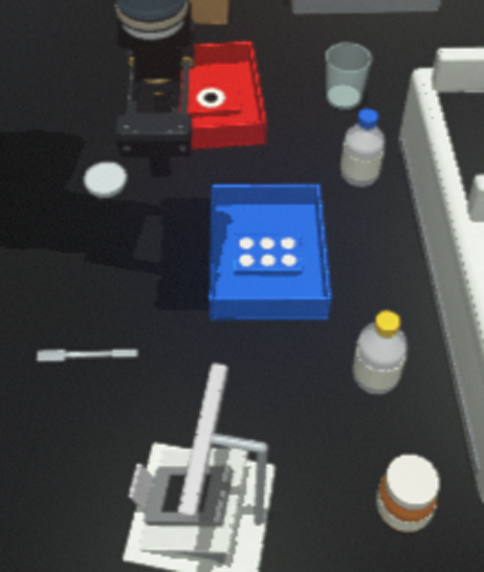

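The final picture shows the blue plate flat in its basket at (267,252) with all six spots up. The red plate's ring is up in the red basket at (210,97), and the grey plate is in place on the stand. The robot is touching nothing.

```bash
python3 -c "
from workcell import *
print(job_done())"
```

```text
the job is handed in; nothing more can be done
None
```

The red plate was laid flat and face up in the red basket, then the blue plate in the blue basket, each lowered to the floor before release; the grey plate stayed put and the job was handed in at about 28 s of the 70 s allowed.

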